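# Scoop brass nuts from the parts bin into the open hardware drawer

## Robot

A 6-joint arm with a two-finger parallel gripper is mounted at the origin on the work surface. World frame = base frame: x ahead of the robot, y to its left, z up, the work surface at z = 0. Lengths are in m, angles in rad, forces in N, time in s.
With the tool pointing down it reaches from about 0.3 to 0.75 m from the base axis. Payload 8.5 kg.
Tool frame: the origin (TCP) lies at the very end of the fingers, on their centre line; the grasp point (between the pads) lies 19 mm behind it; z points along the fingers, y is the line along which they close (so a half turn about z gives the same grasp; the last joint's range is limited). The gripper opens to 85 mm and grips with 20 to 120 N. Pads are 22 mm wide; open, the fingers measure 114 mm over their backs; the gripper's body (76 mm by 85 mm) begins 54 mm behind the grasp point. The pads swing forward as they close: fully open they stand 13 mm farther back than shut.
Start: joints at [0.944, 0.381, 1.297, -0, 1.464, -0.215], TCP at [0.22, 0.504, 0.231] pointing down, gripper open.
Joint ranges: [-3.11, 3.11], [-0.89, 2.33], [0.22, 2.48], [-1.42, 4.56], [0.17, 2.85], [-2.88, 2.88]. Speed limits (rad/s): [2.39, 2.39, 3.14, 3.14, 3.14, 3.14].

## Interface

Orientations are given as a 3x3 rotation matrix whose columns are the frame's x, y, z axes.
In Python, from workcell import * gives the robot as it stands. The module is installed in compiled form; this text tells all that it offers.
- The arm moves only by the tool arm_command, never from a script. Its argument "moves" is a list of rows, each a list of 3 entries, a list of its own where there are three numbers: the turn, a rotation vector about the tool's x, y, z scaled (see below), then the shift along the tool's x, y, z scaled (see below), then the opening, from 0 (shut) to 1 (fully open). In form: [[[ax, ay, az], [x, y, z], jaw], ...]. A call has 1 to 10 rows; each row shifts and turns the commanded pose from where the row before left it, along the tool's axes as they then stand; what a row does not reach is not made up. The controller multiplies each number of a shift by 20 mm and each number of a turn by 45 degrees. A row lasts 1/10 s, in which the tool goes at most 50 mm and 8.59 degrees, less where a joint would pass 70% of its speed; a pose out of reach is approached as far as the arm can. A call with a number of a shift or a turn outside -1 to 1 is refused whole. A call with a gripper value outside its range is refused whole. The fingers move at their own pace and stop on an object; the grip force is fixed at half the most. Time passes only in rows, so rows that do not move let the fingers close. It gives the time, the measured TCP pose, the force, the opening and the grip force at its end, in the units of the state.
- observe(): the state, without advancing time (a new reading comes with each control period).
- capture(name): name is "side" or "top"; returns the picture (480x640x3 uint8, red, green, blue); there is no depth.
- camera_model(name): a dict with "camera_matrix" (3x3 intrinsics, pixels), "rvec" (rotation vector, rad) and "tvec" (3), from world to camera coordinates, as OpenCV has them. Camera axes: x right, y down, z forward; pixel columns grow to the right and rows downward; lengths in m; the calibration is good to about 2 mm. A picture is of the moment at which its call begins. camera_model takes no time and is no camera call.
- close_job(): hands the job in; it is judged then, once.
The state is a dict: "time": time; "qpos": joint angles; "qvel": joint speeds; "joint_torque": joint torques, N m; "eef_pos": TCP position; "tcp_rot": TCP orientation; "ft_force": force on the tool from outside, world axes, zero at the start; "torque": the same for the moment, N m; "gripper_width": finger opening in m; "grasp_force": force on a finger pad.
Only numpy, scipy, OpenCV 4.12 (cv2) and the standard library are available. Lean on these libraries where they do the work, as an engineer would, in place of code of your own. Each camera call takes 0.05 s, during which the arm holds its last target. There are 200 camera calls.

## Task

Pull the drawer of the blue hardware unit well open, then use the scoop to shovel brass nuts out of the grey parts bin and tip at least three of the five into that drawer, never touching a nut with the gripper and not ramming the scoop hard into the bin. Finish with the drawer still open, every nut either in the drawer or in the bin, and the scoop let go and standing level on the bench; leave the red plate stack, the bushing and the yellow cup alone.

Things in the scene. Friction and masses are not known exactly. Their poses are not given: they have to be found in the camera images.
- unit_drawer0 (a joint): how far the drawer is pulled out of the unit, in m: 0 shut, 0.166 fully out; it moves towards -x of unit and takes a few newtons
- unit: blue hardware unit, 240 mm deep (x) x 220 wide (y) x 90 high, fixed to the bench, with one grey-fronted drawer; origin at the centre of its underside, its drawer front faces its -x, z up
- unit_drawer0_handle (a point): middle of the drawer's steel bar handle: round bar 11 mm thick, 110 mm long along the unit's y, centre line 35 mm in front of the drawer front and 52 mm above the bench (38 mm below the unit's top); a free gap of 29 mm lies between bar and drawer front; moves with the drawer
- drawer_floor (a point): centre of the drawer's inner floor, 22 mm above the bench, axes as the unit's, moves with the drawer; the drawer is 195 mm long (x) x 178 wide (y) inside; side walls rise 46 mm above the floor, the front panel 56 mm; its inner front face lies 97 mm in -x from this point; the unit's top covers what is not pulled out
- bin: grey open parts bin fixed to the bench, walls 45 mm high, 4 mm thick; origin on the bench under it. Inner floor 4 mm above the origin, flat from x = -90 to 120 mm, y = -54 to 54 mm; at the -x end the inner wall slopes outwards from (x -90, z 4) up to the rim (x -116, z 45); the other walls are upright
- scoop: steel hand scoop with an orange grip, 0.18 kg, loose, standing level on the bench; origin on its underside, mouth facing its -x. Floor 2 mm thick from the lip (x = -50 mm) to the back wall (x = 40 mm), 84 mm wide; side walls 12 mm high from x = -33 to -7 mm, then 28 mm; back wall 34 mm high. For the grip see scoop_grip
- scoop_grip (a point): point on the centre line of the scoop's orange grip at (48, 0, 107) mm in the scoop's frame, axes as the scoop's. The grip is a 22 x 22 mm square bar, 108 mm long, rising from the back wall and leaning back by 10 degrees: its direction is (0.174, 0, 0.985) and it ends 26 mm above this point along the bar
- scoop_lip (a point): middle of the scoop's front lip, on the underside, at (-50, 0, 0) mm in the scoop's frame; axes as the scoop's
- nut0: one of five alike brass hexagon nuts in the bin, 25 mm over the corners, 22 over the flats, 12 mm high, about 30 g, chamfered edges, dark closed bore; origin at the centre of its underside, z through the bore
- nut1: one of five alike brass hexagon nuts in the bin, 25 mm over the corners, 22 over the flats, 12 mm high, about 30 g, chamfered edges, dark closed bore; origin at the centre of its underside, z through the bore
- nut2: one of five alike brass hexagon nuts in the bin, 25 mm over the corners, 22 over the flats, 12 mm high, about 30 g, chamfered edges, dark closed bore; origin at the centre of its underside, z through the bore
- nut3: one of five alike brass hexagon nuts in the bin, 25 mm over the corners, 22 over the flats, 12 mm high, about 30 g, chamfered edges, dark closed bore; origin at the centre of its underside, z through the bore
- nut4: one of five alike brass hexagon nuts in the bin, 25 mm over the corners, 22 over the flats, 12 mm high, about 30 g, chamfered edges, dark closed bore; origin at the centre of its underside, z through the bore
- plates: bystander: red block of stacked insulating plates, 100 x 100 x 45 mm; origin under its centre
- bush: bystander: dark steel bushing 52 mm across with a flange 84 mm across at 50 mm height and a brass stud on top, 80 mm high; origin under its centre
- cup: bystander: empty yellow cup 64 mm across, 70 mm high; origin under its centre

How it is judged:
By the outcome, as a careful person would: the job done as asked, in the order asked, and still so for the second after the job is handed in, with the robot touching nothing.
It also fails if it takes over 72 s, if anything falls off the work surface, if the arm or the gripper's body presses on something with over 40 N, if the wrist force passes 120 N, or if a joint passes its speed limit or range.

## Working session

There is one attempt and no reset: what is moved stays moved. The work goes in short steps, Python scripts to look and compute and a tool call to move; the robot and the scene stay as the last step left them, time stands still between calls to the robot, and variables do not carry over. Pictures are saved under pics/ and viewed, at most 10 in all, crops included, and the job is handed in when it is done.

Besides the shell and the picture viewer there is one more tool, called by a JSON object that holds its "fn" and its "kwargs", one argument or row to a line. arm_command: Moves the arm, as the interface text tells. Shifts and turns lie within -1 to 1; 1 stands for 20 mm of shift or 45 degrees of turn. Its arguments: {"type":"object","properties":{"moves":{"type":"array"}},"required":["moves"]}

```bash
mkdir -p pics; python3 - <<'E'
from workcell import *
import cv2,numpy as np
for n in("side","top"):
    cv2.imwrite(f"pics/{n}0.png",capture(n)[:,:,::-1]); m=camera_model(n)
    R=cv2.Rodrigues(np.array(m["rvec"],float))[0]; print(n,np.round(m["camera_matrix"],1).tolist(),np.round(-R.T@np.ravel(m["tvec"]),3),np.round(R,3).tolist())
s=observe();print({k:np.round(v,3).tolist() for k,v in s.items()})
E
```

```text
side [[586.5, 0.0, 323.4], [0.0, 586.5, 235.1], [0.0, 0.0, 1.0]] [0.377 0.896 1.022] [[-0.987, -0.161, -0.016], [-0.104, 0.71, -0.696], [0.124, -0.685, -0.718]]
top [[476.7, 0.0, 314.3], [0.0, 476.7, 240.0], [0.0, 0.0, 1.0]] [0.433 0.032 0.943] [[0.023, -0.999, 0.045], [-0.992, -0.028, -0.126], [0.127, -0.042, -0.991]]
{'time': 0.1, 'qpos': [0.944, 0.381, 1.298, -0.0, 1.464, -0.215], 'qvel': [0.001, -0.001, -0.004, -0.001, -0.002, -0.002], 'joint_torque': [0.003, -44.922, -23.165, -0.0, 0.004, -0.0], 'eef_pos': [0.22, 0.504, 0.231], 'tcp_rot': [[-0.916, 0.4, -0.001], [0.4, 0.916, -0.001], [0.0, -0.001, -1.0]], 'ft_force': [-0.443, 0.771, -0.415], 'torque': [-0.032, 0.025, -0.017], 'grasp_force': 0.0, 'gripper_width': 0.085}
```

View pics/side0.png

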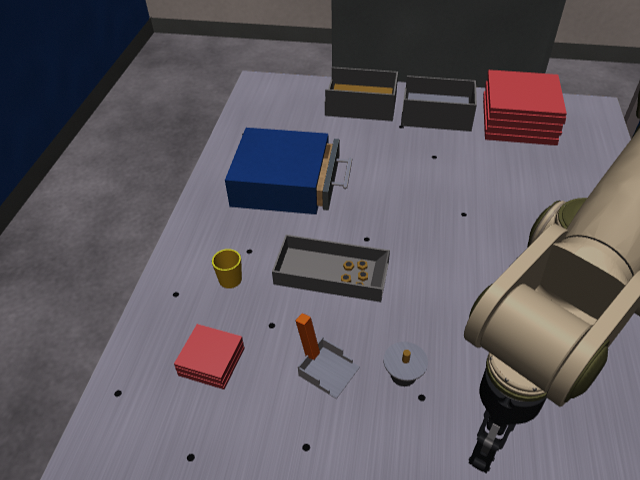

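View pics/top0.png

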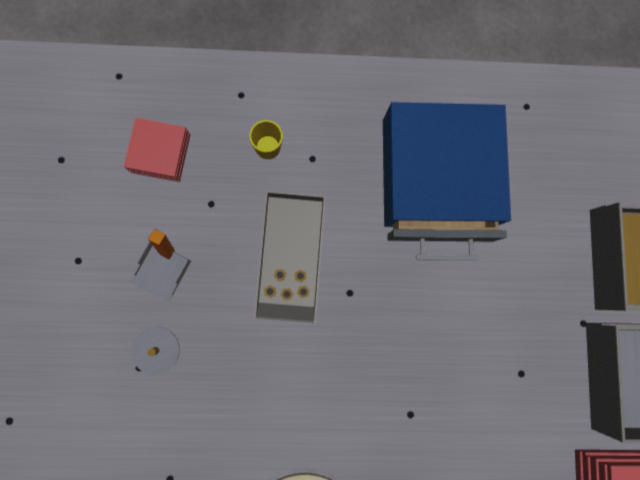

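Both views show the scene. In the top view the unit is near (450,160) with its handle at (447,257). The bin is at (290,258) with its sloped end at the bottom and nuts around (287,285). The scoop is at (160,265).

```bash
cat > h.py <<'E'
from workcell import *
import cv2,numpy as np
def cam(n):
    m=camera_model(n); R=cv2.Rodrigues(np.array(m["rvec"],float))[0]
    return np.array(m["camera_matrix"]),R,np.ravel(m["tvec"])
def ray(n,uv,z):
    K,R,t=cam(n); d=R.T@np.linalg.inv(K)@np.array([uv[0],uv[1],1.]); c=-R.T@t
    return c+d*(z-c[2])/d[2]
def proj(n,p):
    K,R,t=cam(n); q=K@(R@np.array(p)+t); return q[:2]/q[2]
def blobs(img,lo,hi,amin=15):
    h=cv2.cvtColor(img,cv2.COLOR_RGB2HSV); m=cv2.inRange(h,lo,hi)
    n,l,s,c=cv2.connectedComponentsWithStats(m)
    return [(c[i],s[i],cv2.minAreaRect(np.argwhere(l==i)[:,::-1].astype(np.float32))) for i in range(1,n) if s[i][4]>=amin]
E
python3 - <<'E'
from h import *
t=cv2.imread("pics/top0.png"); s=cv2.imread("pics/side0.png")
def crop(i,x0,y0,x1,y1,k): return cv2.resize(i[y0:y1,x0:x1],None,fx=k,fy=k,interpolation=cv2.INTER_CUBIC)
o=np.zeros((600,800,3),np.uint8)
def put(c,x,y): o[y:y+c.shape[0],x:x+c.shape[1]]=c
put(crop(t,125,220,195,310,4),0,0)       # 280x360
put(crop(t,250,185,330,330,4),285,0) # 320x580
put(crop(t,410,220,485,270,2.5),610,0)
put(crop(s,285,305,365,400,3),0,362-47) 
put(crop(s,310,130,360,215,3),620,200)
cv2.imwrite("pics/crop1.png",o)
T=t[:,:,::-1].copy();S=s[:,:,::-1].copy()
for nm,lo,hi in(("blue",(105,150,40),(125,255,255)),("orange/nut",(8,130,80),(24,255,255))):
    for n,I in(("top",T),("side",S)):
        for c,st,r in blobs(I,lo,hi,12): print(nm,n,np.round(c,1),st.tolist(),np.round(cv2.boxPoints(r),1).tolist())
E
```

```text
blue top [448.1 162. ] [384, 103, 126, 123, 13617] [[382.79998779296875, 103.30000305175781], [506.20001220703125, 99.9000015258789], [509.5, 221.8000030517578], [386.1000061035156, 225.10000610351562]]
blue top [385.2 139.1] [384, 134, 4, 11, 18] [[384.0, 134.0], [387.0, 134.0], [387.0, 144.0], [384.0, 144.0]]
blue side [53.8 69.9] [0, 0, 149, 205, 15873] [[-0.0, 0.0], [148.0, 0.0], [148.0, 204.0], [0.0, 204.0]]
blue side [276.  170.1] [225, 128, 103, 86, 7000] [[222.6999969482422, 205.1999969482422], [229.8000030517578, 124.9000015258789], [327.29998779296875, 133.5], [320.20001220703125, 213.8000030517578]]
orange/nut top [256.7 133.5] [252, 124, 11, 21, 140] [[252.0, 124.0], [262.0, 124.0], [262.0, 144.0], [252.0, 144.0]]
orange/nut top [632.3 255.7] [623, 214, 17, 90, 1284] [[623.0, 214.0], [639.0, 214.0], [639.0, 303.0], [623.0, 303.0]]
orange/nut top [156.3 237.2] [149, 230, 16, 16, 170] [[147.1999969482422, 239.8000030517578], [153.89999389648438, 228.1999969482422], [165.3000030517578, 234.6999969482422], [158.60000610351562, 246.39999389648438]]
orange/nut top [279.4 274.6]
[... 1554 characters left out ...]
ut side [226.1 278.5] [218, 270, 16, 18, 189] [[217.8000030517578, 270.1000061035156], [231.5, 269.0], [233.0, 287.0], [219.3000030517578, 288.1000061035156]]
orange/nut side [362.5 275.7] [358, 272, 10, 8, 42] [[358.0, 272.0], [367.0, 272.0], [367.0, 279.0], [358.0, 279.0]]
orange/nut side [345.6 278.3] [341, 275, 10, 7, 35] [[341.0, 275.0], [350.0, 275.0], [350.0, 281.0], [341.0, 281.0]]
orange/nut side [304.3 325.1] [296, 313, 18, 46, 147] [[295.3999938964844, 313.5], [309.6000061035156, 312.3999938964844], [313.20001220703125, 358.0], [298.8999938964844, 359.1000061035156]]
orange/nut side [406.3 352.6] [403, 350, 7, 7, 35] [[402.5, 352.5], [406.5, 348.5], [410.5, 352.5], [406.5, 356.5]]
```

View pics/crop1.png

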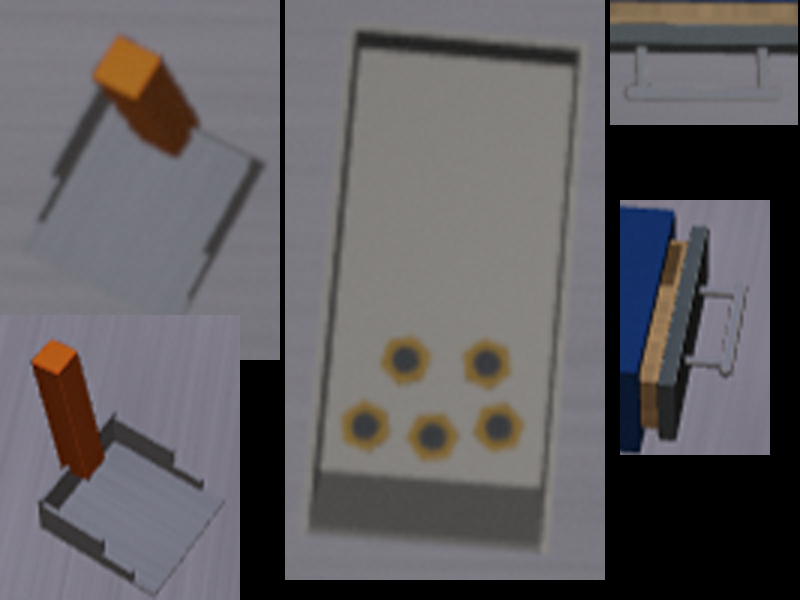

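The crops show all five nuts upright near the sloped end. The scoop mouth points down-right in the side view, and the handle bar runs from (417,257) to (478,257) in the top view.

```bash
python3 - <<'E'
from h import *
P=lambda l,n,uv,z: print(l,n,np.round(ray(n,uv,z)*1000).tolist())
P("lipL","top",(131.75,282),.002)
P("lip a","side",(359.3,367.3),.002);P("lip b","side",(336.7,398.3),.002)
P("griptop","top",(156.5,237),.1326);P("griptop","side",(303.3,319),.1326)
for uv in((267.5,192.75),(324,197),(255.75,318.25),(315.25,322.5)):P("rim","top",uv,.045)
for uv in((258.3,302.5),(314.5,306.75)):P("slopebase","top",uv,.004)
for uv in((417.2,256.8),(478,257.2)):P("handle","top",uv,.057)
s=lambda x,y:(310+(x-620)/3,130+(y-200)/3)
P("handle","side",s(744,288),.055);P("handle","side",s(727,372),.055)
for uv in((390,104),(504,105),(509,221),(393,223)):P("unittop","top",uv,.09)
for uv in((279.4,274.6),(299.4,275.6),(269.6,291.1),(302.5,291.4),(286.3,294)):P("nut","top",uv,.016)
for uv in((244,128),(329,134),(318,212),(228,206)):P("unittop","side",uv,.09)
P("cup","top",(266,137),.07);P("plates","top",(160,142),.045);P("bush","top",(155,351),.055)
E
```

```text
lipL top [462.0, 344.0, 2.0]
lip a side [424.0, 272.0, 2.0]
lip b side [458.0, 346.0, 2.0]
griptop top [535.0, 265.0, 133.0]
griptop side [533.0, 266.0, 133.0]
rim top [637.0, 86.0, 45.0]
rim top [632.0, -23.0, 45.0]
rim top [399.0, 99.0, 45.0]
rim top [394.0, -11.0, 45.0]
slopebase top [428.0, 98.0, 4.0]
slopebase top [422.0, -11.0, 4.0]
handle top [520.0, -200.0, 57.0]
handle top [523.0, -317.0, 57.0]
handle side [516.0, -312.0, 55.0]
handle side [516.0, -199.0, 55.0]
unittop top [805.0, -141.0, 90.0]
unittop top [813.0, -361.0, 90.0]
unittop top [588.0, -364.0, 90.0]
unittop top [578.0, -147.0, 90.0]
nut top [483.0, 59.0, 16.0]
nut top [482.0, 20.0, 16.0]
nut top [450.0, 77.0, 16.0]
nut top [451.0, 13.0, 16.0]
nut top [445.0, 44.0, 16.0]
unittop side [815.0, -361.0, 90.0]
unittop side [584.0, -366.0, 90.0]
unittop side [562.0, -66.0, 90.0]
unittop side [774.0, -55.0, 90.0]
cup top [739.0, 91.0, 70.0]
plates top [730.0, 295.0, 45.0]
bush top [338.0, 277.0, 55.0]
```

{"fn": "arm_command", "kwargs": {
  "moves": [
    [[0, 0, 0.179], [-1, 0, 0], 0.32],
    [[0, 0, 0.179], [-1, 0, 0], 0.32],
    [[0, 0, 0.179], [-1, 0, 0], 0.32],
    [[0, 0, 0.179], [-1, 0, 0], 0.32],
    [[0, 0, 0.179], [-1, 0, 0], 0.32],
    [[0, 0, 0.179], [-1, 0, 0], 0.32],
    [[0, 0, 0.179], [-1, 0, 0], 0.32],
    [[0, 0, 0.179], [-1, 0, 0], 0.32]
  ]
}}

```text
time: 0.9
eef_pos: [0.3144, 0.3839, 0.2309]
tcp_rot: [[-0.028, 1.0, -0.001], [1.0, 0.028, -0.001], [-0.001, -0.001, -1.0]]
ft_force: [0.3, -0.1, -0.3]
gripper_width: 0.0273
grasp_force: 0.0
```

{"fn": "arm_command", "kwargs": {
  "moves": [
    [[0, 0, 0], [-1, 0.29, 0], 0.32],
    [[0, 0, 0], [-1, 0.29, 0], 0.32],
    [[0, 0, 0], [-1, 0.29, 0], 0.32],
    [[0, 0, 0], [-1, 0.29, 0], 0.32],
    [[0, 0, 0], [-1, 0.29, 0], 0.32],
    [[0, 0, 0], [-1, 0.29, 0], 0.32],
    [[0, 0, 0], [-1, 0.29, 0], 0.32],
    [[0, 0, 0], [-1, 0.29, 0], 0.32],
    [[0, 0, 0], [-1, 0.29, 0], 0.32],
    [[0, 0, 0], [-1, 0.29, 0], 0.32]
  ]
}}

```text
time: 1.9
eef_pos: [0.3789, 0.186, 0.2311]
tcp_rot: [[-0.034, 0.999, -0.001], [0.999, 0.034, -0.0], [-0.0, -0.001, -1.0]]
ft_force: [1.4, 0.5, 0.0]
gripper_width: 0.0275
grasp_force: 0.0
```

{"fn": "arm_command", "kwargs": {
  "moves": [
    [[0, 0, 0], [-1, 0.29, 0], 0.32],
    [[0, 0, 0], [-1, 0.29, 0], 0.32],
    [[0, 0, 0], [-1, 0.29, 0], 0.32],
    [[0, 0, 0], [-1, 0.29, 0], 0.32],
    [[0, 0, 0], [-1, 0.29, 0], 0.32],
    [[0, 0, 0], [-1, 0.29, 0], 0.32],
    [[0, 0, 0], [-1, 0.29, 0], 0.32],
    [[0, 0, 0], [-1, 0.29, 0], 0.32],
    [[0, 0, 0], [-1, 0.29, 0], 0.32],
    [[0, 0, 0], [-1, 0.29, 0], 0.32]
  ]
}}

```text
time: 2.9
eef_pos: [0.4437, -0.0119, 0.2311]
tcp_rot: [[-0.034, 0.999, -0.001], [0.999, 0.034, 0.0], [0.0, -0.001, -1.0]]
ft_force: [0.4, -0.5, 0.4]
gripper_width: 0.0272
grasp_force: 0.0
```

{"fn": "arm_command", "kwargs": {
  "moves": [
    [[0, 0, 0], [-1, 0.29, 0], 0.32],
    [[0, 0, 0], [-1, 0.29, 0], 0.32],
    [[0, 0, 0], [-1, 0.29, 0], 0.32],
    [[0, 0, 0], [-1, 0.29, 0], 0.32],
    [[0, 0, 0], [-1, 0.29, 0], 0.32],
    [[0, 0, 0], [-1, 0.29, 0], 0.32],
    [[0, 0, 0], [-1, 0.29, 0], 0.32],
    [[0, 0, 0], [-1, 0.29, 0], 0.32],
    [[0, 0, 0], [-1, 0.29, 0.5], 0.32],
    [[0, 0, 0], [0, 0, 1], 0.32]
  ]
}}

```text
time: 3.9
eef_pos: [0.503, -0.1915, 0.2014]
tcp_rot: [[-0.032, 0.999, 0.002], [0.999, 0.032, -0.002], [-0.002, 0.002, -1.0]]
ft_force: [0.3, 0.1, -0.7]
gripper_width: 0.0277
grasp_force: 0.0
```

{"fn": "arm_command", "kwargs": {
  "moves": [
    [[0, 0, 0], [-0.82, 0.17, 0.5], 0.32],
    [[0, 0, 0], [-0.82, 0.17, 1], 0.32],
    [[0, 0, 0], [-0.82, 0.17, 1], 0.32],
    [[0, 0, 0], [-0.82, 0.17, 1], 0.32],
    [[0, 0, 0], [0, 0, 1], 0.32],
    [[0, 0, 0], [0, 0, 0], 0.32]
  ]
}}

```text
time: 4.5
eef_pos: [0.5169, -0.2545, 0.1088]
tcp_rot: [[-0.034, 0.999, -0.004], [0.999, 0.034, 0.003], [0.003, -0.004, -1.0]]
ft_force: [-1.1, -0.1, -0.4]
gripper_width: 0.0276
grasp_force: 0.0
```

```bash
python3 - <<'E'
from h import *
t=capture("top");s=capture("side")
def crop(i,x0,y0,x1,y1,k): return cv2.resize(i[y0:y1,x0:x1],None,fx=k,fy=k,interpolation=cv2.INTER_CUBIC)
o=np.zeros((480,800,3),np.uint8)
o[:480,:480]=crop(t,390,190,510,310,4);o[:400,485:785]=crop(s,300,120,375,220,4)
cv2.imwrite("pics/h1.png",o[:,:,::-1]);print(observe()["eef_pos"])
E
```

```text
[ 0.51804765 -0.2546147   0.11168293]
```

View pics/h1.png

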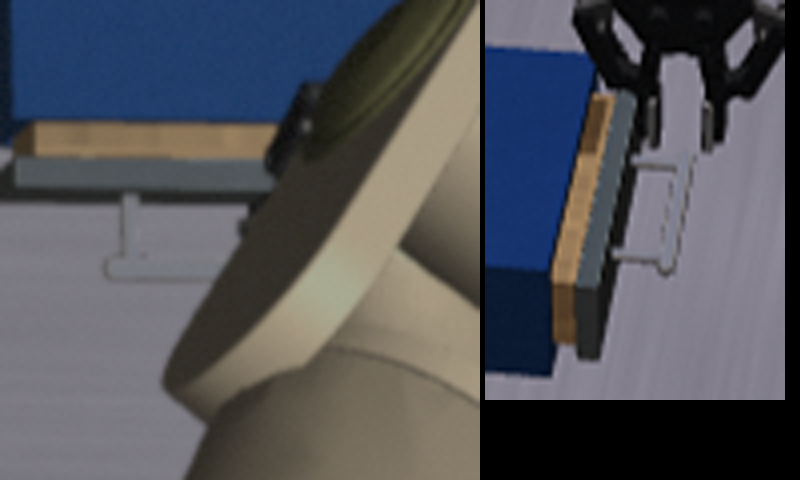

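The side crop shows the fingers straddling the bar line at about (680,160), one over the gap and one outside, so I descend and grip.

{"fn": "arm_command", "kwargs": {
  "moves": [
    [[0, 0, 0], [0, 0.05, 1], 0.32],
    [[0, 0, 0], [0, 0, 1], 0.32],
    [[0, 0, 0], [0, 0, 1], 0.32],
    [[0, 0, 0], [0, 0, 0.7], 0.32],
    [[0, 0, 0], [0, 0, 0], 0.32],
    [[0, 0, 0], [0, 0, 0], 0],
    [[0, 0, 0], [0, 0, 0], 0],
    [[0, 0, 0], [0, 0, 0], 0],
    [[0, 0, 0], [0, 0, 0], 0]
  ]
}}

```text
time: 5.5
eef_pos: [0.5197, -0.2546, 0.0389]
tcp_rot: [[-0.034, 0.999, 0.003], [0.999, 0.034, -0.002], [-0.002, 0.003, -1.0]]
ft_force: [0.3, 1.1, 7.4]
gripper_width: 0.0088
grasp_force: 59.0
```

{"fn": "arm_command", "kwargs": {
  "moves": [
    [[0, 0, 0], [0, -0.3, 0], 0],
    [[0, 0, 0], [0, -0.6, 0], 0],
    [[0, 0, 0], [0, -0.7, 0], 0],
    [[0, 0, 0], [0, -0.8, 0], 0],
    [[0, 0, 0], [0, -0.8, 0], 0],
    [[0, 0, 0], [0, -0.8, 0], 0],
    [[0, 0, 0], [0, -0.8, 0], 0],
    [[0, 0, 0], [0, -0.8, 0], 0],
    [[0, 0, 0], [0, -0.7, 0], 0],
    [[0, 0, 0], [0, -0.4, 0], 0]
  ]
}}

```text
time: 6.5
eef_pos: [0.3843, -0.2572, 0.0388]
tcp_rot: [[-0.034, 0.999, 0.001], [0.999, 0.034, 0.002], [0.002, 0.001, -1.0]]
ft_force: [0.9, 12.9, 17.4]
gripper_width: 0.0087
grasp_force: 60.4
```

{"fn": "arm_command", "kwargs": {
  "moves": [
    [[0, 0, 0], [0, 0, 0], 0.32],
    [[0, 0, 0], [0, 0, 0], 0.32],
    [[0, 0, 0], [0, 0, -1], 0.32],
    [[0, 0, 0], [0, 0, -1], 0.32],
    [[0, 0, 0.102], [0, 0, -1], 0.32],
    [[0, 0, 0.102], [0, 0, -1], 0.32],
    [[0, 0, 0.102], [0, 0, -1], 0.32],
    [[0, 0, 0.102], [0, 0, -1], 0.6],
    [[0, 0, 0.102], [0, 0, -1], 0.7],
    [[0, 0, 0.102], [0, 0, -0.5], 0.7]
  ]
}}

```text
time: 7.5
eef_pos: [0.3856, -0.2594, 0.1891]
tcp_rot: [[0.434, 0.901, 0.002], [0.901, -0.434, -0.002], [-0.001, 0.003, -1.0]]
ft_force: [-0.3, 0.4, 0.6]
gripper_width: 0.0596
grasp_force: 0.0
```

{"fn": "arm_command", "kwargs": {
  "moves": [
    [[0, 0, 0], [0.99, -0.156, 0], 0.7],
    [[0, 0, 0], [0.99, -0.156, 0], 0.7],
    [[0, 0, 0], [0.99, -0.156, 0], 0.7],
    [[0, 0, 0], [0.99, -0.156, 0], 0.7],
    [[0, 0, 0], [0.99, -0.156, 0], 0.7],
    [[0, 0, 0], [0.99, -0.156, 0], 0.7],
    [[0, 0, 0], [0.99, -0.156, 0], 0.7],
    [[0, 0, 0], [0.99, -0.156, 0], 0.7],
    [[0, 0, 0], [0.99, -0.156, 0], 0.7],
    [[0, 0, 0], [0.99, -0.156, 0], 0.7]
  ]
}}

```text
time: 8.5
eef_pos: [0.4428, -0.066, 0.1875]
tcp_rot: [[0.431, 0.902, 0.0], [0.902, -0.431, -0.0], [-0.0, 0.001, -1.0]]
ft_force: [-0.4, -0.2, 0.7]
gripper_width: 0.0595
grasp_force: 0.0
```

{"fn": "arm_command", "kwargs": {
  "moves": [
    [[0, 0, 0], [0.99, -0.156, 0], 0.7],
    [[0, 0, 0], [0.99, -0.156, 0], 0.7],
    [[0, 0, 0], [0.99, -0.156, 0], 0.7],
    [[0, 0, 0], [0.99, -0.156, 0], 0.7],
    [[0, 0, 0], [0.99, -0.156, 0], 0.7],
    [[0, 0, 0], [0.99, -0.156, 0], 0.7],
    [[0, 0, 0], [0.99, -0.156, 0], 0.7],
    [[0, 0, 0], [0.99, -0.156, 0], 0.7],
    [[0, 0, 0], [0.99, -0.156, 0], 0.7],
    [[0, 0, 0], [0, 0, 0], 0.7]
  ]
}}

```text
time: 9.5
eef_pos: [0.4945, 0.1077, 0.1873]
tcp_rot: [[0.429, 0.903, 0.001], [0.903, -0.429, 0.0], [0.0, 0.0, -1.0]]
ft_force: [-0.3, 0.1, -0.3]
gripper_width: 0.0598
grasp_force: 0.0
```

```bash
python3 - <<'E'
from h import *
t=capture("top");s=capture("side")
def crop(i,x0,y0,x1,y1,k): return cv2.resize(i[y0:y1,x0:x1],None,fx=k,fy=k,interpolation=cv2.INTER_CUBIC)
o=np.zeros((560,800,3),np.uint8)
o[:480,:400]=crop(t,380,150,580,390,2);o[:480,405:795]=crop(s,280,110,440,310,2.4)[:480,:390] if 0 else crop(s,280,110,410,270,3)
cv2.imwrite("pics/d1.png",o[:,:,::-1]);q=observe();print(q["eef_pos"],q["tcp_rot"],q["qpos"])
E
```

```text
[0.49392211 0.10605808 0.1872329 ] [[ 4.30769743e-01  9.02461864e-01 -1.11647165e-04]
 [ 9.02461794e-01 -4.30769754e-01 -3.60346521e-04]
 [-3.73293215e-04  5.44690771e-05 -9.99999929e-01]] [-2.30352877e-02  3.41541602e-01  1.49477354e+00 -3.75988284e-04
  1.30538084e+00  4.22408920e-01]
```

View pics/d1.png

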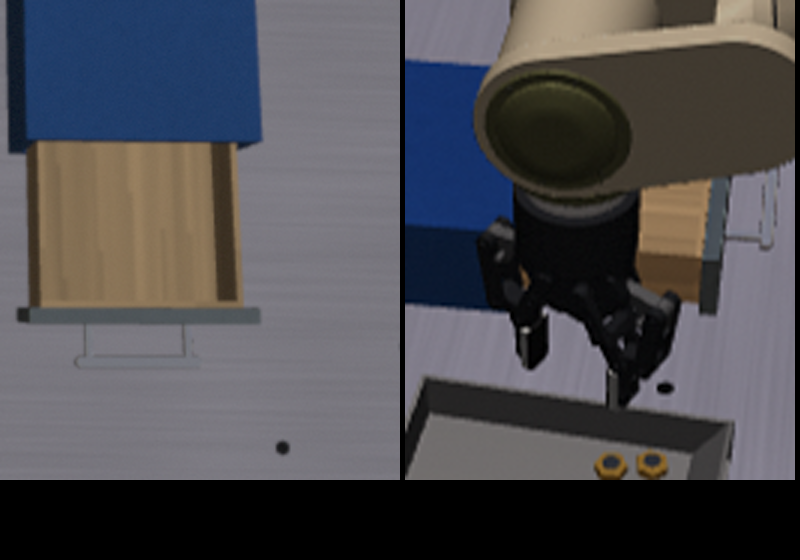

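The drawer is about 150 mm open, with its interior at rows 220–301 of the top view. I'm moving to the scoop.

{"fn": "arm_command", "kwargs": {
  "moves": [
    [[0, 0, 0], [0.89, -0.145, 0], 0.7],
    [[0, 0, 0], [0.89, -0.145, 0], 0.7],
    [[0, 0, 0], [0.89, -0.145, 0], 0.7],
    [[0, 0, 0], [0.89, -0.145, 0], 0.7],
    [[0, 0, 0], [0.89, -0.145, 0], 0.7],
    [[0, 0, 0], [0.89, -0.145, 0.25], 0.7],
    [[0, 0, 0], [0.89, -0.145, 0.25], 0.7],
    [[0, 0, 0], [0.89, -0.145, 0.25], 0.7],
    [[0, 0, 0], [0.89, -0.145, 0.25], 0.7],
    [[0.111, 0, 0], [0, 0, 0], 0.7]
  ]
}}

```text
time: 10.6
eef_pos: [0.5384, 0.265, 0.1665]
tcp_rot: [[0.428, 0.9, -0.081], [0.904, -0.427, 0.038], [-0.001, -0.09, -0.996]]
ft_force: [-0.4, -0.6, 0.5]
gripper_width: 0.0597
grasp_force: 0.0
```

{"fn": "arm_command", "kwargs": {
  "moves": [
    [[0.111, 0, 0], [0, 0, 0], 0.7],
    [[0, 0, 0], [0, 0, 0], 0.7]
  ]
}}

```text
time: 10.8
eef_pos: [0.5407, 0.2617, 0.1661]
tcp_rot: [[0.433, 0.887, -0.158], [0.901, -0.426, 0.075], [-0.001, -0.175, -0.985]]
ft_force: [0.1, -1.6, 0.3]
gripper_width: 0.0601
grasp_force: 0.0
```

```bash
python3 - <<'E'
from h import *
t=capture("top");s=capture("side")
q=observe();print(q["eef_pos"],q["tcp_rot"])
for n,I in(("top",t),("side",s)):
    for c,st,r in blobs(I,(3,150,90),(14,255,255),12): print(n,np.round(c,1),st.tolist())
def crop(i,x0,y0,x1,y1,k): return cv2.resize(i[y0:y1,x0:x1],None,fx=k,fy=k,interpolation=cv2.INTER_CUBIC)
o=np.zeros((560,800,3),np.uint8)
o[:480,:400]=crop(t,110,180,210,300,4);o[:560,405:795]=crop(s,250,240,380,440,2.8)[:560,:364] if 0 else cv2.resize(s[230:420,250:382],(390,560))
cv2.imwrite("pics/g1.png",o[:,:,::-1])
E
```

```text
[0.53972111 0.26200755 0.16671758] [[ 4.32012298e-01  8.88373870e-01 -1.55426001e-01]
 [ 9.01867491e-01 -4.25669737e-01  7.37584190e-02]
 [-6.35092635e-04 -1.72038201e-01 -9.85090074e-01]]
side [302.5 318.9] [296, 314, 14, 11, 101]
```

View pics/g1.png

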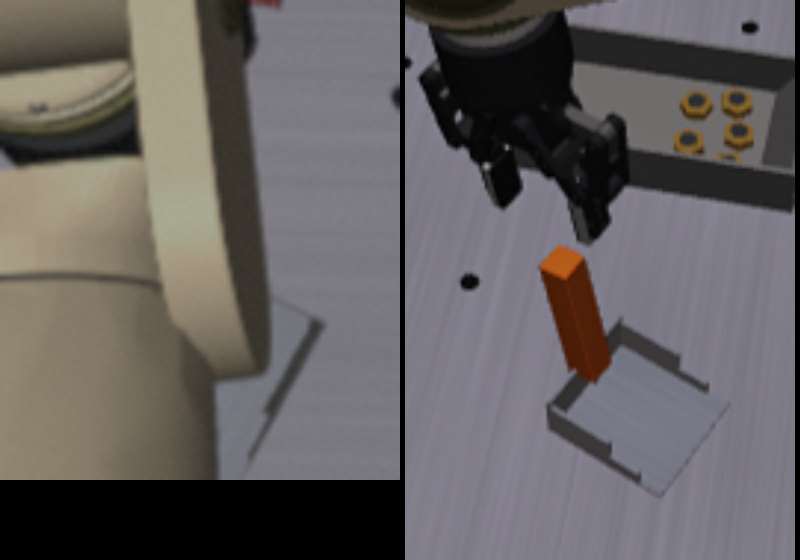

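The gripper is lined up above the orange grip (at about (565,262) in the crop), so I descend and grip.

{"fn": "arm_command", "kwargs": {
  "moves": [
    [[0, 0, 0], [0, 0, 1], 0.7],
    [[0, 0, 0], [0, 0, 1], 0.7],
    [[0, 0, 0], [0, 0, 1], 0.7],
    [[0, 0, 0], [0, 0, 0.95], 0.7],
    [[0, 0, 0], [0, 0, 0], 0.7],
    [[0, 0, 0], [0, 0, 0], 0],
    [[0, 0, 0], [0, 0, 0], 0],
    [[0, 0, 0], [0, 0, 0], 0],
    [[0, 0, 0], [0, 0, 0], 0],
    [[0, 0, 0], [0, 0, 0], 0]
  ]
}}

```text
time: 11.9
eef_pos: [0.5279, 0.2678, 0.0905]
tcp_rot: [[0.432, 0.889, -0.154], [0.902, -0.425, 0.076], [0.002, -0.172, -0.985]]
ft_force: [2.8, 0.3, 6.3]
gripper_width: 0.0215
grasp_force: 61.5
```

{"fn": "arm_command", "kwargs": {
  "moves": [
    [[0, 0, 0], [0, 0, 0], 0],
    [[0, 0, 0], [0, 0, 0], 0]
  ]
}}

```text
time: 12.1
eef_pos: [0.5279, 0.2678, 0.0905]
tcp_rot: [[0.432, 0.889, -0.154], [0.902, -0.425, 0.076], [0.002, -0.172, -0.985]]
ft_force: [1.1, -1.4, 5.8]
gripper_width: 0.0214
grasp_force: 61.5
```

{"fn": "arm_command", "kwargs": {
  "moves": [
    [[0, 0, 0], [0, -0.087, -0.49], 0],
    [[0, 0, 0], [0, -0.174, -0.985], 0],
    [[0, 0, 0], [0, -0.174, -0.985], 0],
    [[0, -0.0218, -0.123], [0, -0.174, -0.985], 0],
    [[0, -0.0218, -0.123], [0, -0.174, -0.985], 0],
    [[0, -0.0218, -0.123], [0, -0.174, -0.985], 0],
    [[0, -0.0218, -0.123], [0, 0, 0], 0],
    [[0, 0, 0], [0, 0, 0], 0]
  ]
}}

```text
time: 12.9
eef_pos: [0.5269, 0.2681, 0.2]
tcp_rot: [[0.053, 0.984, -0.173], [0.999, -0.052, 0.009], [-0.0, -0.173, -0.985]]
ft_force: [0.1, 0.3, -2.6]
gripper_width: 0.0214
grasp_force: 60.3
```

{"fn": "arm_command", "kwargs": {
  "moves": [
    [[0, 0, 0], [-0.5, 0.2, -0.035], 0],
    [[0, 0, 0], [-0.957, 0.397, -0.07], 0],
    [[0, 0, 0], [-0.957, 0.397, -0.07], 0],
    [[0, 0, 0], [-0.957, 0.397, -0.07], 0],
    [[0, 0, 0], [-0.957, 0.397, -0.07], 0],
    [[0, 0, 0], [-0.957, 0.397, -0.07], 0],
    [[0, 0, 0], [-0.957, 0.397, -0.07], 0],
    [[0, 0, 0], [-0.957, 0.397, -0.07], 0],
    [[0, 0, 0], [-0.957, 0.397, -0.07], 0],
    [[0, 0, 0], [-0.957, 0.397, -0.07], 0]
  ]
}}

```text
time: 13.9
eef_pos: [0.5937, 0.0799, 0.199]
tcp_rot: [[0.057, 0.983, -0.175], [0.998, -0.056, 0.009], [-0.001, -0.175, -0.985]]
ft_force: [0.9, 0.6, -1.9]
gripper_width: 0.0216
grasp_force: 60.5
```

{"fn": "arm_command", "kwargs": {
  "moves": [
    [[0, 0, 0], [-0.957, 0.397, -0.07], 0],
    [[0, 0, 0], [-0.957, 0.397, -0.07], 0],
    [[0, 0, 0], [-0.45, 0.2, -0.03], 0],
    [[0, 0, 0], [0, 0, 0], 0],
    [[0, 0, 0], [0, 0, 0], 0]
  ]
}}

```text
time: 14.4
eef_pos: [0.6112, 0.0338, 0.1994]
tcp_rot: [[0.054, 0.983, -0.174], [0.999, -0.053, 0.009], [-0.0, -0.174, -0.985]]
ft_force: [0.0, 1.2, -2.5]
gripper_width: 0.021
grasp_force: 60.4
```

```bash
cat >> h.py <<'E'
bo=np.array([.514,.0385,0]);b=np.radians(-3);Rb=np.array([[np.cos(b),-np.sin(b),0],[np.sin(b),np.cos(b),0],[0,0,1]])
def scoop(p,q=None):
    q=q or observe(); T=np.array(q["tcp_rot"]); c,s=np.cos(np.radians(10)),np.sin(np.radians(10))
    S=T@np.array([[0,1,0],[c,0,-s],[-s,0,-c]])
    return np.array(q["eef_pos"])+S@(np.array(p)-[.0447,0,.0905])
E
cat >rep.py <<'E'
from h import *
q=observe();print(np.round(q["eef_pos"],4),np.round(q["tcp_rot"],3).tolist(),np.round(q["qpos"],2))
for n,p in dict(lipR=(-.05,.042,0),lipL=(-.05,-.042,0),backR=(.04,.042,0),backL=(.04,-.042,0)).items():
    w=scoop(p,q);print(n,"world",np.round(w*1e3,1),"bin",np.round(Rb.T@(w-bo)*1e3,1))
E
python3 rep.py; python3 - <<'E'
from h import *
t=capture("top");s=capture("side")
o=np.zeros((600,800,3),np.uint8)
o[:560,:395]=cv2.resize(t[180:330,240:345],(395,560));o[:560,400:800]=cv2.resize(s[140:308,265:400],(400,560))
cv2.imwrite("pics/b1.png",o[:,:,::-1])
E
```

```text
[0.6112 0.0338 0.1994] [[0.054, 0.983, -0.174], [0.999, -0.053, 0.009], [-0.0, -0.174, -0.985]] [-0.13  0.6   1.03 -0.01  1.69 -0.08]
lipR world [518.9  80.8 108.9] bin [  2.7  42.5 108.9]
lipL world [514.4  -3.  108.9] bin [  2.5 -41.5 108.9]
backR world [608.8  76.  108.9] bin [ 92.7  42.4 108.9]
backL world [604.2  -7.9 108.9] bin [ 92.5 -41.6 108.9]
```

View pics/b1.png

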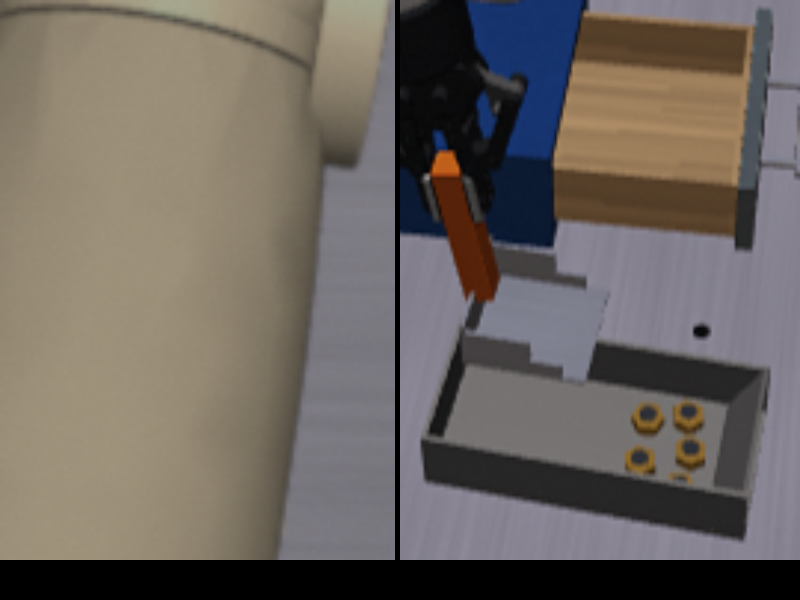

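The scoop is held level above the bin; its lip corners are at about (335,227) and (327,254) in the full side image. I check these against the kinematics.

```bash
python3 - <<'E'
from h import *
for uv in((335.2,227),(326.8,254)):print(np.round(ray("side",uv,.110)*1e3))
# bin rim corners in side view, outer
for x,y in((466,325),(769,372),(744,537),(424,440)):
    uv=(265+(x-400)*.3375,140+y*.3); w=ray("side",uv,.045);print(np.round(Rb.T@(w-bo)*1e3))
E
```

```text
[513.  -3. 110.]
[519.  78. 110.]
[116. -50.  45.]
[-121.  -53.   45.]
[-123.   90.   45.]
[120.  58.  45.]
```

{"fn": "arm_command", "kwargs": {
  "moves": [
    [[-0.044, 0, 0], [0, 0, 0], 0],
    [[0, 0, 0], [0, 0.139, 0.99], 0],
    [[0, 0, 0], [0, 0.139, 0.99], 0],
    [[0, 0, 0], [0, 0.139, 0.99], 0],
    [[0, 0, 0], [0, 0.139, 0.99], 0],
    [[0, 0, 0], [0, 0.08, 0.6], 0],
    [[0, 0, 0], [0, 0.03, 0.2], 0],
    [[0, 0, 0], [0, 0, 0], 0]
  ]
}}

```text
time: 15.3
eef_pos: [0.6113, 0.0337, 0.1034]
tcp_rot: [[0.053, 0.989, -0.139], [0.999, -0.053, 0.007], [-0.0, -0.14, -0.99]]
ft_force: [-0.1, -0.3, -1.7]
gripper_width: 0.0213
grasp_force: 60.4
```

```bash
python3 rep.py; python3 -c "
from h import *;print(np.round(observe()['ft_force'],1))"
```

```text
[0.6113 0.0337 0.1034] [[0.053, 0.989, -0.139], [0.999, -0.053, 0.007], [-0.0, -0.14, -0.99]] [-0.13  0.66  1.19 -0.01  1.43 -0.08]
lipR world [522.1  80.5   9.7] bin [ 5.9 42.3  9.7]
lipL world [517.7  -3.4   9.7] bin [  5.8 -41.7   9.7]
backR world [612.   75.7  12.8] bin [95.9 42.2 12.8]
backL world [607.5  -8.2  12.9] bin [ 95.8 -41.8  12.9]
[-0.1 -0.3 -1.7]
```

{"fn": "arm_command", "kwargs": {
  "moves": [
    [[0, 0, 0], [0, 0.02, 0.15], 0],
    [[0, 0, 0], [0, 0.02, 0.12], 0],
    [[0, 0, 0], [0, 0, 0.05], 0],
    [[0, 0, 0], [0, 0, 0], 0]
  ]
}}

```text
time: 15.7
eef_pos: [0.6116, 0.0333, 0.0978]
tcp_rot: [[0.054, 0.989, -0.138], [0.999, -0.053, 0.007], [-0.0, -0.138, -0.99]]
ft_force: [1.6, -0.8, 3.5]
gripper_width: 0.0214
grasp_force: 61.1
```

{"fn": "arm_command", "kwargs": {
  "moves": [
    [[0, 0, 0], [0, -0.3, 0.042], 0],
    [[0, 0, 0], [0, -0.4, 0.056], 0],
    [[0, 0, 0], [0, -0.4, 0.056], 0],
    [[0, 0, 0], [0, -0.4, 0.056], 0],
    [[0, 0, 0], [0, -0.4, 0.056], 0],
    [[0, 0, 0], [0, -0.4, 0.056], 0],
    [[0, 0, 0], [0, -0.4, 0.056], 0]
  ]
}}

```text
time: 16.4
eef_pos: [0.5582, 0.0361, 0.0983]
tcp_rot: [[0.054, 0.99, -0.133], [0.999, -0.054, 0.007], [-0.001, -0.133, -0.991]]
ft_force: [7.8, 0.3, 7.3]
gripper_width: 0.0212
grasp_force: 61.8
```

```bash
cat > pic.py <<'E'
from h import *; import sys
s=capture("side");cv2.imwrite(sys.argv[1],cv2.resize(s[210:310,260:400],(700,500),interpolation=cv2.INTER_CUBIC)[:,:,::-1])
E
python3 rep.py;python3 pic.py pics/p1.png
```

```text
[0.5582 0.0361 0.0983] [[0.054, 0.99, -0.133], [0.999, -0.054, 0.007], [-0.001, -0.133, -0.991]] [-0.14  0.58  1.37 -0.01  1.32 -0.08]
lipR world [469.6  82.9   4. ] bin [-46.6  42.    4. ]
lipL world [465.1  -1.    4. ] bin [-46.8 -42.    4. ]
backR world [559.4  78.    7.7] bin [43.3 41.8  7.7]
backL world [554.9  -5.9   7.7] bin [ 43.1 -42.2   7.7]
```

View pics/p1.png

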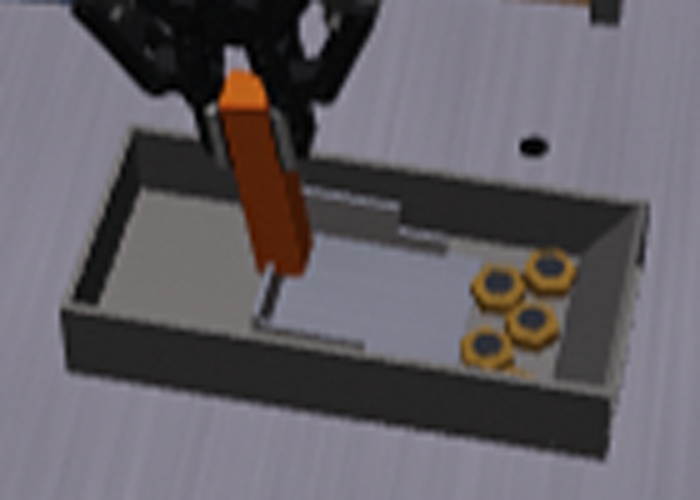

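The lip at about (465,310) has reached the first two nuts, and contact force is low. I keep pushing.

{"fn": "arm_command", "kwargs": {
  "moves": [
    [[0, 0, 0], [0, -0.4, 0.056], 0],
    [[0, 0, 0], [0, -0.4, 0.056], 0],
    [[0, 0, 0], [0, -0.4, 0.056], 0],
    [[0, 0, 0], [0, -0.3, 0.042], 0]
  ]
}}

```text
time: 16.85
eef_pos: [0.5282, 0.0376, 0.0983]
tcp_rot: [[0.054, 0.99, -0.133], [0.999, -0.054, 0.006], [-0.001, -0.133, -0.991]]
ft_force: [8.1, -0.7, 7.0]
gripper_width: 0.0215
grasp_force: 61.8
```

```bash
python3 rep.py;python3 pic.py pics/p2.png
```

```text
[0.5282 0.0376 0.0983] [[0.054, 0.99, -0.133], [0.999, -0.054, 0.006], [-0.001, -0.133, -0.991]] [-0.15  0.54  1.46 -0.01  1.28 -0.09]
lipR world [439.7  84.4   4. ] bin [-76.6  41.9   4. ]
lipL world [435.1   0.5   4.1] bin [-76.8 -42.1   4.1]
backR world [529.5  79.5   7.7] bin [13.3 41.8  7.7]
backL world [524.9  -4.3   7.7] bin [ 13.1 -42.2   7.7]
```

View pics/p2.png

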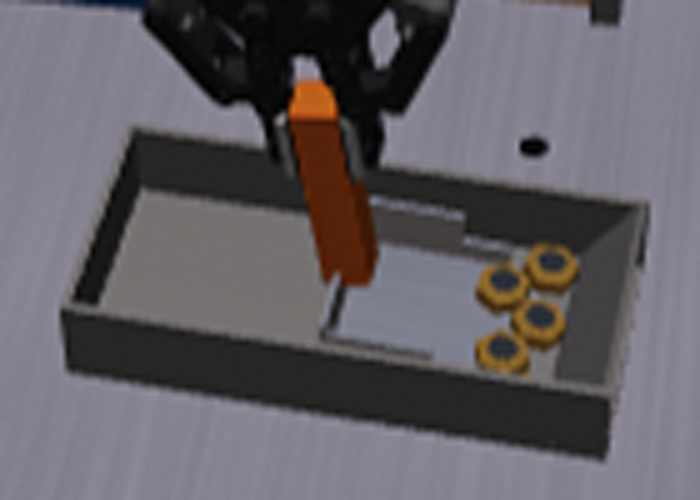

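Two nuts are already on the scoop floor. I go on to the foot of the slope.

{"fn": "arm_command", "kwargs": {
  "moves": [
    [[0, 0, 0], [0, -0.3, 0.042], 0],
    [[0, 0, 0], [0, -0.2, 0.028], 0],
    [[0, 0, 0], [0, 0, 0], 0]
  ]
}}

```text
time: 17.2
eef_pos: [0.5204, 0.0378, 0.0991]
tcp_rot: [[0.055, 0.99, -0.127], [0.999, -0.054, 0.006], [-0.001, -0.127, -0.992]]
ft_force: [13.1, -1.5, 7.9]
gripper_width: 0.0215
grasp_force: 62.0
```

```bash
python3 rep.py;python3 pic.py pics/p3.png
```

```text
[0.5204 0.0378 0.0991] [[0.055, 0.99, -0.127], [0.999, -0.054, 0.006], [-0.001, -0.127, -0.992]] [-0.15  0.52  1.49 -0.01  1.26 -0.09]
lipR world [432.5  84.6   4.2] bin [-83.8  41.7   4.2]
lipL world [427.9   0.7   4.3] bin [-84.  -42.3   4.3]
backR world [522.2  79.7   8.5] bin [ 6.1 41.5  8.5]
backL world [517.6  -4.2   8.6] bin [  5.9 -42.5   8.6]
```

View pics/p3.png

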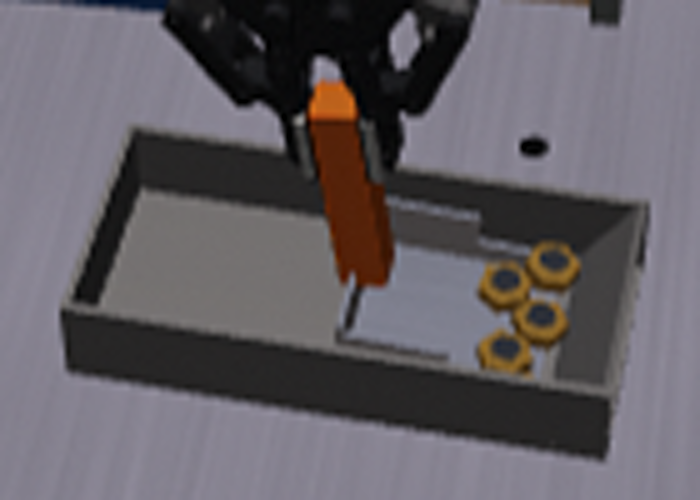

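All nuts seen lie over the lip, with the front ones at about (552,265) and (541,322) in the crop. Before lifting I check how far onto the scoop floor they are.

```bash
python3 - <<'E'
from h import *
for uv in((361,266.6),(360.6,280.2),(370.4,262.6),(368.2,274)):
    w=ray("side",uv,.019);print(np.round(Rb.T@(w-bo)*1e3))
t=capture("top");
for c,st,r in blobs(t,(8,130,80),(24,255,255),12):
    if 240<c[0]<330 and c[1]>200: print("top",c,st[4],np.round(Rb.T@(ray("top",c,.019)-bo)*1e3))
E
```

```text
[-63. -18.  19.]
[-69.  21.  19.]
[-82. -34.  19.]
[-82.   0.  19.]
```

```bash
python3 - <<'E'
import numpy as np
def off(t): c,s=np.cos(t),np.sin(t); return np.array([94.7*c+90.5*s,-94.7*s+90.5*c])
def table(L,th):
    th=np.radians(th)
    for k in range(len(L)-1):
        d=L[k+1]+off(th[k+1])-L[k]-off(th[k]); f=np.radians(10)+(th[k]+th[k+1])/2
        y=np.array([np.cos(f),-np.sin(f)]);z=np.array([-np.sin(f),-np.cos(f)])
        print("turn %.3f y %.2f z %.2f"%(np.degrees(th[k+1]-th[k])/45,d@y/20,d@z/20))
h=np.array([0,2,5,9,13,17,21,25,29,33,36]);L=np.c_[-.634*h,h];th=np.degrees(np.arcsin((h-4)/90));th[0]=-2.3
print(th);table(L,th)
print("lift");th=np.array([th[-1],25,29,33,35,35]);h2=np.array([36,52,70,90,110,130]);table(np.c_[-.634*36+0*h2,h2],th)
E
```

```text
[-2.3        -1.27334436  0.63663287  3.18473854  5.73917048  8.30510953
 10.88794813 13.49339882 16.12762021 18.79736882 20.82749693]
turn 0.023 y 0.02 z -0.02
turn 0.042 y 0.06 z -0.00
turn 0.057 y 0.07 z 0.00
turn 0.057 y 0.06 z 0.01
turn 0.057 y 0.06 z 0.02
turn 0.057 y 0.05 z 0.03
turn 0.058 y 0.05 z 0.04
turn 0.059 y 0.04 z 0.05
turn 0.059 y 0.04 z 0.06
turn 0.045 y 0.03 z 0.05
lift
turn 0.093 y -0.05 z -0.39
turn 0.089 y -0.17 z -0.45
turn 0.089 y -0.29 z -0.48
turn 0.044 y -0.51 z -0.58
turn 0.000 y -0.71 z -0.71
```

{"fn": "arm_command", "kwargs": {
  "moves": [
    [[0, 0, 0], [0, -0.08, 0.01], 0],
    [[0.023, 0, 0], [0, 0.02, -0.02], 0],
    [[0.042, 0, 0], [0, 0.06, 0], 0],
    [[0.057, 0, 0], [0, 0.07, 0], 0],
    [[0.057, 0, 0], [0, 0.06, 0.01], 0],
    [[0.057, 0, 0], [0, 0.06, 0.02], 0]
  ]
}}

```text
time: 17.9
eef_pos: [0.5248, 0.0373, 0.0961]
tcp_rot: [[0.055, 0.95, -0.307], [0.998, -0.053, 0.015], [-0.002, -0.307, -0.952]]
ft_force: [15.5, -3.0, -4.5]
gripper_width: 0.0216
grasp_force: 62.0
```

```bash
cat > nuts.py <<'E'
from h import *
# nut tops from side view, expressed on plane of scoop floor +12mm if over scoop
s=capture("side"); q=observe()
o=scoop((0,0,0),q);S=np.stack([scoop(v,q)-o for v in np.eye(3)],1)
K,R,t=cam("side");c=-R.T@t
for cc,st,r in blobs(s,(8,130,80),(24,255,255),12):
    d=R.T@np.linalg.inv(K)@np.array([cc[0],cc[1],1.]); n=S[:,2]
    w=c+d*((o-c)@n+.014)/(d@n); print(np.round(cc),st[4],"scoop",np.round(S.T@(w-o)*1e3),"binfloor",np.round(Rb.T@(ray("side",cc,.016)-bo)*1e3)[:2],"drawer z34",np.round(ray("side",cc,.034)*1e3)[:2])
E
python3 rep.py;python3 nuts.py
```

```text
[0.5248 0.0373 0.0961] [[0.055, 0.95, -0.307], [0.998, -0.053, 0.015], [-0.002, -0.307, -0.952]] [-0.14  0.61  1.35 -0.03  1.49 -0.08]
lipR world [421.   85.   19.5] bin [-95.3  41.5  19.5]
lipL world [416.4   1.1  19.6] bin [-95.5 -42.5  19.6]
backR world [510.   80.    7.1] bin [-6.1 41.3  7.1]
backL world [505.4  -3.8   7.2] bin [ -6.4 -42.7   7.2]
[348.  87.] 163 scoop [ 154. -771.   14.] binfloor [ 103. -755.] drawer z34 [ 574. -692.]
[373. 156.] 132 scoop [  18. -412.   14.] binfloor [ -27. -424.] drawer z34 [ 463. -360.]
[354. 200.] 557 scoop [  38. -230.   14.] binfloor [  -7. -236.] drawer z34 [ 493. -178.]
[329. 249.] 409 scoop [ 66. -59.  14.] binfloor [ 21. -60.] drawer z34 [529.  -6.]
[227. 259.] 318 scoop [306.  -8.  14.] binfloor [244.  18.] drawer z34 [752.  59.]
[374. 259.] 44 scoop [-46. -34.  14.] binfloor [-88. -49.] drawer z34 [422.  10.]
[368. 273.] 150 scoop [-38.   9.  14.] binfloor [-80.  -5.] drawer z34 [432.  54.]
[227. 278.] 254 scoop [286.  50.  14.] binfloor [226.  72.] drawer z34 [737. 113.]
[406. 353.] 37 scoop [-147.  206.   14.] binfloor [-190.  186.] drawer z34 [335. 246.]
```

{"fn": "arm_command", "kwargs": {
  "moves": [
    [[0.057, 0, 0], [0, 0.05, 0.03], 0],
    [[0.058, 0, 0], [0, 0.05, 0.04], 0],
    [[0.059, 0, 0], [0, 0.04, 0.05], 0],
    [[0.059, 0, 0], [0, 0.04, 0.06], 0],
    [[0.045, 0, 0], [0, 0.05, 0.05], 0],
    [[0.06, 0, 0], [0, 0.05, -0.1], 0],
    [[0.06, 0, 0], [0, 0, -0.3], 0],
    [[0, 0, 0], [0, 0, 0], 0]
  ]
}}

```text
time: 18.75
eef_pos: [0.5277, 0.0378, 0.0948]
tcp_rot: [[0.054, 0.801, -0.596], [0.999, -0.044, 0.032], [-0.0, -0.597, -0.803]]
ft_force: [0.8, -1.2, -4.3]
gripper_width: 0.0215
grasp_force: 60.6
```

```bash
python3 rep.py;python3 nuts.py | awk '/scoop \[ *-?[0-9]+\. +-?[0-9]{1,2}\./'
```

```text
[0.5277 0.0378 0.0948] [[0.054, 0.801, -0.596], [0.999, -0.044, 0.032], [-0.0, -0.597, -0.803]] [-0.13  0.77  1.14 -0.05  1.87 -0.07]
lipR world [405.   86.4  56.3] bin [-111.4   42.2   56.3]
lipL world [400.4   2.6  56.4] bin [-111.5  -41.8   56.4]
backR world [485.3  82.1  16. ] bin [-30.9  42.   16. ]
backL world [480.8  -1.8  16. ] bin [-31.1 -42.   16. ]
[330. 250.] 454 scoop [ 88. -66.  14.] binfloor [ 17. -58.] drawer z34 [525.  -4.]
[376. 260.] 198 scoop [-42.  -3.  14.] binfloor [-94. -47.] drawer z34 [417.  13.]
[226. 278.] 224 scoop [385. -36.  14.] binfloor [226.  73.] drawer z34 [737. 114.]
[376. 281.] 64 scoop [-51.  57.  14.] binfloor [-102.   13.] drawer z34 [412.  72.]
```

{"fn": "arm_command", "kwargs": {
  "moves": [
    [[0.07, 0, 0], [0, -0.1, -0.15], 0],
    [[0.07, 0, 0], [0, -0.25, -0.35], 0],
    [[0.07, 0, 0], [0, -0.4, -0.5], 0],
    [[0.05, 0, 0], [0, -0.6, -0.7], 0],
    [[0, 0, 0], [0, -0.6, -0.7], 0],
    [[0, 0, 0], [0, -0.6, -0.7], 0],
    [[0, 0, 0], [0, -0.4, -0.5], 0],
    [[0, 0, 0], [0, -0.1, -0.1], 0],
    [[0, 0, 0], [0, 0, 0], 0]
  ]
}}

```text
time: 19.7
eef_pos: [0.5378, 0.0374, 0.191]
tcp_rot: [[0.054, 0.666, -0.744], [0.999, -0.036, 0.04], [-0.0, -0.745, -0.667]]
ft_force: [0.2, 0.1, -3.8]
gripper_width: 0.0215
grasp_force: 60.7
```

```bash
python3 rep.py;python3 nuts.py | awk '/scoop \[ *-?[0-9]+\. +-?[0-9]{1,2}\./'; python3 -c "
from h import *;print(np.round(observe()['ft_force'],1))
for c,st,r in blobs(capture('top'),(8,130,80),(24,255,255),6):
  if 230<c[0]<400: print('top',c,st.tolist())"
```

```text
[0.5378 0.0374 0.191 ] [[0.054, 0.666, -0.744], [0.999, -0.036, 0.04], [-0.0, -0.745, -0.667]] [-0.12  0.8   0.89 -0.07  2.29 -0.09]
lipR world [409.9  86.4 178.4] bin [-106.5   42.3  178.4]
lipL world [405.4   2.5 178.4] bin [-106.6  -41.7  178.4]
backR world [480.5  82.5 122.8] bin [-35.8  42.2 122.8]
backL world [476.   -1.3 122.8] bin [-35.9 -41.8 122.8]
[326. 217.] 538 scoop [116. -93.  14.] binfloor [  48. -164.] drawer z34 [ 550. -109.]
[357. 230.] 96 scoop [ 7. -1. 14.] binfloor [ -33. -135.] drawer z34 [472. -77.]
[227. 278.] 236 scoop [426. -21.  14.] binfloor [226.  73.] drawer z34 [737. 113.]
[ 0.8  0.3 -3.4]
```

{"fn": "arm_command", "kwargs": {
  "moves": [
    [[-0.08, 0, 0], [-0.2, 0, 0], 0],
    [[-0.105, 0, 0], [-0.4, 0, 0], 0],
    [[-0.105, 0, 0], [-0.6, 0, 0], 0],
    [[0, 0, 0], [-0.9, 0.183, -0.128], 0],
    [[0, 0, 0], [-0.9, 0.183, -0.128], 0],
    [[0, 0, 0], [-0.9, 0.183, -0.128], 0],
    [[0, 0, 0], [-0.9, 0.183, -0.128], 0],
    [[0, 0, 0], [-0.9, 0.183, -0.128], 0],
    [[0, 0, 0], [-0.9, 0.183, -0.128], 0],
    [[0, 0, 0], [-0.9, 0.183, -0.128], 0]
  ]
}}

```text
time: 20.8
eef_pos: [0.5615, -0.1157, 0.1909]
tcp_rot: [[0.054, 0.816, -0.576], [0.999, -0.044, 0.031], [-0.0, -0.577, -0.817]]
ft_force: [0.2, -0.6, -3.4]
gripper_width: 0.0212
grasp_force: 60.6
```

{"fn": "arm_command", "kwargs": {
  "moves": [
    [[0, 0, 0], [-0.9, 0.183, -0.128], 0],
    [[0, 0, 0], [-0.9, 0.183, -0.128], 0],
    [[0, 0, 0], [-0.9, 0.183, -0.128], 0],
    [[0, 0, 0], [-0.9, 0.183, -0.128], 0],
    [[0, 0, 0], [-0.9, 0.183, -0.128], 0],
    [[0, 0, 0], [-0.9, 0.183, -0.128], 0],
    [[0, 0, 0], [-0.9, 0.183, -0.128], 0],
    [[0, 0, 0], [-0.5, 0.1, -0.07], 0],
    [[0, 0, 0], [-0.2, 0, 0], 0],
    [[0, 0, 0], [0, 0, 0], 0]
  ]
}}

```text
time: 21.8
eef_pos: [0.5873, -0.256, 0.1908]
tcp_rot: [[0.054, 0.816, -0.576], [0.999, -0.044, 0.031], [-0.0, -0.577, -0.817]]
ft_force: [0.2, -0.8, -4.3]
gripper_width: 0.021
grasp_force: 60.6
```

```bash
python3 rep.py|grep -v bin.*R; python3 - <<'E'
from h import *
print(np.round(observe()['ft_force'],1))
P=lambda l,n,uv,z: print(l,np.round(ray(n,uv,z)*1e3))
P("front inner","top",(447.5,301.5),.078);P("walls","top",(399,260),.068);P("walls","top",(498,260),.068);P("unitfront","top",(445,220),.09)
print("side nuts in bin:")
for n in("side","top"):
  for c,st,r in blobs(capture(n),(8,130,80),(24,255,255),8):
    w=Rb.T@(ray(n,c,.016)-bo)*1e3
    print(n,np.round(c),st[4],np.round(w)[:2])
E
```

```text
[ 0.5873 -0.256   0.1908] [[0.054, 0.816, -0.576], [0.999, -0.044, 0.031], [-0.0, -0.577, -0.817]] [-0.5   0.88  0.6  -0.31  2.21 -0.56]
lipR world [ 465.5 -207.3  149.3] bin [ -35.6 -248.   149.3]
lipL world [ 461.  -291.2  149.3] bin [ -35.7 -332.   149.3]
backR world [ 546.8 -211.7  111. ] bin [  45.9 -248.2  111. ]
backL world [ 542.3 -295.6  111. ] bin [  45.7 -332.2  111. ]
[ 0.2 -0.8 -4.3]
front inner [ 438. -250.   78.]
walls [ 512. -163.   68.]
walls [ 517. -351.   68.]
unitfront [ 586. -244.   90.]
side nuts in bin:
side [326. 135.] 499 [ 119. -495.]
side [372. 157.] 78 [ -24. -417.]
side [347. 200.] 741 [  10. -234.]
side [227. 259.] 319 [244.  18.]
side [227. 278.] 252 [226.  73.]
side [352. 281.] 11 [-50.  25.]
side [406. 353.] 37 [-190.  186.]
top [255. 135.] 93 [243.  90.]
top [632. 256.] 1282 [  60. -686.]
top [151. 352.] 39 [-195.  246.]
```

```bash
python3 - <<'E'
import numpy as np
def off(t): c,s=np.cos(t),np.sin(t); return np.array([94.7*c+90.5*s,-94.7*s+90.5*c])
def table(L,th):
    th=np.radians(th)
    for k in range(len(L)-1):
        d=L[k+1]+off(th[k+1])-L[k]-off(th[k]); f=np.radians(10)+(th[k]+th[k+1])/2
        y=np.array([np.cos(f),-np.sin(f)]);z=np.array([-np.sin(f),-np.cos(f)])
        print("turn %.3f y %.2f z %.2f"%(np.degrees(th[k+1]-th[k])/45,d@y/20,d@z/20), np.round(L[k+1]+off(th[k+1])+[463.5,0]))
table(np.array([[0,149],[0,135],[0,118],[0,100],[0,85],[0,75]]),np.array([25.2,22,17,11,5,0]))
print()
th=np.array([0,-7,-14,-21,-28,-35,-42,-49,-55]);x=-th/55*22;z=75+th/55*22
table(np.c_[x,z],th)
E
```

```text
turn -0.071 y 0.09 z 0.37 [585. 183.]
turn -0.111 y -0.04 z 0.40 [581. 177.]
turn -0.133 y -0.19 z 0.42 [574. 171.]
turn -0.133 y -0.32 z 0.31 [566. 167.]
turn -0.111 y -0.35 z 0.15 [558. 166.]

turn -0.156 y -0.49 z -0.35 [549. 174.]
turn -0.156 y -0.51 z -0.33 [539. 180.]
turn -0.156 y -0.52 z -0.32 [528. 185.]
turn -0.156 y -0.54 z -0.30 [516. 188.]
turn -0.156 y -0.57 z -0.29 [503. 189.]
turn -0.156 y -0.59 z -0.28 [490. 189.]
turn -0.156 y -0.61 z -0.28 [477. 186.]
turn -0.133 y -0.54 z -0.24 [466. 182.]
```

{"fn": "arm_command", "kwargs": {
  "moves": [
    [[-0.071, 0, 0], [0, 0.09, 0.37], 0],
    [[-0.111, 0, 0], [0, -0.04, 0.4], 0],
    [[-0.133, 0, 0], [0, -0.19, 0.42], 0],
    [[-0.133, 0, 0], [0, -0.32, 0.31], 0],
    [[-0.111, 0, 0], [0, -0.35, 0.15], 0]
  ]
}}

```text
time: 22.4
eef_pos: [0.5561, -0.2529, 0.1677]
tcp_rot: [[0.053, 0.984, -0.171], [0.999, -0.053, 0.009], [-0.0, -0.171, -0.985]]
ft_force: [-0.3, -0.4, -3.5]
gripper_width: 0.0211
grasp_force: 60.6
```

```bash
python3 rep.py|grep -v lipR; python3 -c "
from h import *;print(np.round(observe()['ft_force'],1))"
```

```text
[ 0.5561 -0.2529  0.1677] [[0.053, 0.984, -0.171], [0.999, -0.053, 0.009], [-0.0, -0.171, -0.985]] [-0.58  0.61  1.1  -0.09  1.58 -0.52]
lipL world [ 459.5 -289.8   76.9] bin [ -37.2 -330.7   76.9]
backR world [ 553.9 -210.8   77.1] bin [  52.9 -246.8   77.1]
backL world [ 549.4 -294.6   77.2] bin [  52.8 -330.8   77.2]
[-0.3 -0.4 -3.5]
```

{"fn": "arm_command", "kwargs": {
  "moves": [
    [[-0.156, 0, 0], [0, -0.49, -0.35], 0],
    [[-0.156, 0, 0], [0, -0.51, -0.33], 0],
    [[-0.156, 0, 0], [0, -0.52, -0.32], 0],
    [[-0.156, 0, 0], [0, -0.54, -0.3], 0],
    [[-0.156, 0, 0], [0, -0.57, -0.29], 0],
    [[-0.156, 0, 0], [0, -0.59, -0.28], 0],
    [[-0.156, 0, 0], [0, -0.61, -0.28], 0],
    [[-0.133, 0, 0], [0, -0.54, -0.24], 0],
    [[0, 0, 0], [0, 0, 0], 0],
    [[0, 0, 0], [0, 0, 0], 0]
  ]
}}

```text
time: 23.4
eef_pos: [0.4699, -0.2481, 0.1906]
tcp_rot: [[0.048, 0.731, 0.681], [0.999, -0.039, -0.03], [0.005, 0.682, -0.732]]
ft_force: [0.8, -0.3, -1.2]
gripper_width: 0.0212
grasp_force: 61.1
```

```bash
python3 rep.py; python3 -c "
from h import *;print(np.round(observe()['ft_force'],1))"; python3 nuts.py
```

```text
[ 0.4699 -0.2481  0.1906] [[0.048, 0.731, 0.681], [0.999, -0.039, -0.03], [0.005, 0.682, -0.732]] [-1.    0.23  1.91  0.94  0.76 -1.58]
lipR world [ 487.2 -206.3   60.7] bin [ -14.  -245.8   60.7]
lipL world [ 483.1 -290.2   60.3] bin [ -13.7 -329.8   60.3]
backR world [ 541.3 -209.2  132.5] bin [  40.2 -246.   132.5]
backL world [ 537.2 -293.1  132.2] bin [  40.5 -330.   132.2]
[ 0.8 -0.3 -1.2]
[361.  88.] 300 scoop [  41. -269.   14.] binfloor [  62. -757.] drawer z34 [ 534. -692.]
[365. 135.] 386 scoop [ -19. -121.   14.] binfloor [  10. -514.] drawer z34 [ 495. -451.]
[331. 151.] 144 scoop [72. 58. 14.] binfloor [  90. -421.] drawer z34 [ 578. -364.]
[371. 154.] 182 scoop [-58. -83.  14.] binfloor [ -22. -429.] drawer z34 [ 468. -366.]
[374. 167.] 41 scoop [-77. -51.  14.] binfloor [ -36. -378.] drawer z34 [ 457. -315.]
[375. 179.] 83 scoop [-91. -18.  14.] binfloor [ -46. -330.] drawer z34 [ 449. -267.]
[347. 200.] 720 scoop [-17. 141.  14.] binfloor [  10. -233.] drawer z34 [ 509. -176.]
[227. 259.] 318 scoop [213. 525.  14.] binfloor [244.  18.] drawer z34 [752.  59.]
[227. 278.] 266 scoop [199. 557.  14.] binfloor [225.  72.] drawer z34 [736. 113.]
[406. 353.] 37 scoop [-324.  365.   14.] binfloor [-190.  186.] drawer z34 [335. 246.]
```

{"fn": "arm_command", "kwargs": {
  "moves": [
    [[0, 0, 0], [0, 0.34, -0.37], 0],
    [[0, 0, 0], [0, 0.68, -0.73], 0],
    [[0, 0, 0], [0, 0.68, -0.73], 0],
    [[0, 0, 0], [0, 0.68, -0.73], 0],
    [[0, 0, 0], [0, 0.68, -0.73], 0],
    [[0.16, 0, 0], [0, 0, 0], 0],
    [[0.168, 0, 0], [0, 0, 0], 0],
    [[0.168, 0, 0], [0.4, 0, 0], 0],
    [[0.168, 0, 0], [0.8, 0, 0], 0],
    [[0.168, 0, 0], [0.8, 0, 0], 0]
  ]
}}

```text
time: 24.45
eef_pos: [0.4723, -0.2084, 0.282]
tcp_rot: [[0.051, 0.994, 0.094], [0.999, -0.051, -0.006], [-0.001, 0.094, -0.996]]
ft_force: [0.1, 0.2, -3.8]
gripper_width: 0.0214
grasp_force: 60.9
```

{"fn": "arm_command", "kwargs": {
  "moves": [
    [[0.168, 0, 0], [0.8, 0, 0], 0],
    [[0.168, 0, 0], [0.8, 0, 0], 0],
    [[0, 0, 0], [0.9, 0.1, -0.02], 0],
    [[0, 0, 0], [0.9, 0.1, -0.02], 0],
    [[0, 0, 0], [0.9, 0.1, -0.02], 0],
    [[0, 0, 0], [0.9, 0.1, -0.02], 0],
    [[0, 0, 0], [0.9, 0.1, -0.02], 0],
    [[0, 0, 0], [0.9, 0.1, -0.02], 0],
    [[0, 0, 0], [0.9, 0.1, -0.02], 0],
    [[0, 0, 0], [0.9, 0.1, -0.02], 0]
  ]
}}

```text
time: 25.45
eef_pos: [0.4973, -0.0326, 0.2825]
tcp_rot: [[0.05, 0.985, -0.163], [0.999, -0.049, 0.008], [0.0, -0.163, -0.987]]
ft_force: [-0.6, 0.0, -1.9]
gripper_width: 0.0214
grasp_force: 61.0
```

```bash
python3 rep.py; python3 - <<'E'
from h import *
for n in("top","side"):
  I=capture(n);h=cv2.cvtColor(I,cv2.COLOR_RGB2HSV)
  # dark bores & brass inside drawer/bin polygons
  for nm,pts,z in(("drawer",[(.44,-.335),(.58,-.335),(.58,-.17),(.44,-.17)],.03),("bin",None,.01)):
    if pts is None: P=[bo+Rb@np.array([x,y,z]) for x,y in((-95,-50),(115,-50),(115,50),(-95,50)) for x,y in((x/1e3,y/1e3),)]
    else: P=[(x,y,z) for x,y in pts]
    m=np.zeros(I.shape[:2],np.uint8);cv2.fillPoly(m,[np.array([proj(n,p) for p in P]).astype(np.int32)],255)
    dark=cv2.bitwise_and(cv2.inRange(I,(0,0,0),(95,95,110)),m)
    N,l,s,c=cv2.connectedComponentsWithStats(dark)
    print(n,nm,"dark",[(np.round(c[i]).tolist(),int(s[i][4]),np.round(ray(n,c[i],z+.006)*1e3)[:2].tolist()) for i in range(1,N) if 5<=s[i][4]])
    br=cv2.bitwise_and(cv2.inRange(h,(8,150,60),(26,255,220)),m)
    N,l,s,c=cv2.connectedComponentsWithStats(br)
    print(n,nm,"brass",[(np.round(c[i]).tolist(),int(s[i][4])) for i in range(1,N) if 8<=s[i][4]])
E
```

```text
[ 0.4973 -0.0326  0.2825] [[0.05, 0.985, -0.163], [0.999, -0.049, 0.008], [0.0, -0.163, -0.987]] [-0.28  0.33  1.23 -0.04  1.74 -0.24]
lipR world [405.8  14.  190.9] bin [-106.7  -30.1  190.9]
lipL world [401.6 -69.9 190.9] bin [-106.5 -114.1  190.9]
backR world [495.7   9.5 191.9] bin [-16.7 -29.9 191.9]
backL world [491.5 -74.4 191.9] bin [ -16.5 -113.9  191.9]
top drawer dark [([404.0, 250.0], 697, [536.0, -181.0]), ([460.0, 288.0], 12, [464.0, -288.0]), ([466.0, 288.0], 39, [465.0, -300.0]), ([433.0, 294.0], 17, [453.0, -236.0]), ([448.0, 294.0], 13, [453.0, -264.0])]
top drawer brass [([454.0, 293.0], 106), ([438.0, 294.0], 48)]
top bin dark [([306.0, 227.0], 377, [577.0, 9.0]), ([313.0, 262.0], 13, [509.0, -6.0]), ([289.0, 293.0], 222, [448.0, 39.0])]
top bin brass []
side drawer dark [([348.0, 185.0], 982, [513.0, -230.0]), ([371.0, 169.0], 15, [463.0, -301.0])]
side drawer brass [([347.0, 172.0], 307), ([375.0, 174.0], 26)]
side bin dark [([342.0, 259.0], 154, [496.0, 6.0]), ([324.0, 283.0], 721, [525.0, 81.0])]
side bin brass []
```

{"fn": "arm_command", "kwargs": {
  "moves": [
    [[0, 0, 0], [0.9, 0.128, -0.022], 0],
    [[0, 0, 0], [0.9, 0.128, -0.022], 0],
    [[0, 0, 0], [0.9, 0.128, -0.022], 0],
    [[0, 0, 0], [0.9, 0.128, -0.022], 0],
    [[0, 0, 0], [0.9, 0.128, -0.022], 0],
    [[0, 0, 0], [0.9, 0.128, -0.022], 0],
    [[0, 0, 0], [0.9, 0.128, -0.022], 0],
    [[0, 0, 0], [0.9, 0.128, -0.022], 0],
    [[0, 0, 0], [0.9, 0.128, -0.022], 0],
    [[0, 0, 0], [0.9, 0.128, -0.022], 0]
  ]
}}

```text
time: 26.55
eef_pos: [0.5318, 0.1453, 0.2829]
tcp_rot: [[0.05, 0.985, -0.162], [0.999, -0.049, 0.01], [0.001, -0.163, -0.987]]
ft_force: [-0.4, 0.1, -1.8]
gripper_width: 0.0214
grasp_force: 61.0
```

{"fn": "arm_command", "kwargs": {
  "moves": [
    [[0, 0, 0], [0.9, 0.128, -0.022], 0],
    [[0, 0, 0], [0.9, 0.128, -0.022], 0],
    [[0, 0, 0], [0.2, 0.128, -0.022], 0],
    [[0, 0, 0], [0, 0, 0], 0]
  ]
}}

```text
time: 26.95
eef_pos: [0.5413, 0.1845, 0.2826]
tcp_rot: [[0.048, 0.985, -0.163], [0.999, -0.047, 0.011], [0.003, -0.164, -0.986]]
ft_force: [0.1, -1.2, -1.7]
gripper_width: 0.0213
grasp_force: 61.0
```

```bash
python3 rep.py; python3 - <<'E'
from h import *
I=capture("top")
def find(n,I,poly,z):
    m=np.zeros(I.shape[:2],np.uint8);cv2.fillPoly(m,[np.array([proj(n,p) for p in poly]).astype(np.int32)],255)
    h=cv2.cvtColor(I,cv2.COLOR_RGB2HSV);ref=cv2.bitwise_and(cv2.inRange(h,(8,130,60),(26,255,255)),m)
    d=cv2.bitwise_and(cv2.inRange(I,(0,0,0),(95,95,110)),m)
    for nm,k in(("brass",ref),("dark",d)):
        N,l,s,c=cv2.connectedComponentsWithStats(k);print(n,nm,[(np.round(c[i]).tolist(),s[i].tolist()[2:],np.round(ray(n,c[i],z)*1e3)[:2].tolist()) for i in range(1,N) if s[i][4]>=5])
dr=[(x,y,.03) for x,y in((.44,-.34),(.57,-.34),(.57,-.175),(.44,-.175))]
bn=[bo+Rb@np.array([x,y,.01]) for x,y in((-.1,-.05),(.115,-.05),(.115,.05),(-.1,.05))]
S=capture("side")
for n,J in(("top",I),("side",S)):
    print("DRAWER");find(n,J,dr,.034);print("BIN");find(n,J,bn,.016)
# coarse hue/value print of drawer nuts area (top)
g=cv2.cvtColor(I,cv2.COLOR_RGB2GRAY)
print(g[282:302,424:480:1][:, ::2].tolist() if 0 else "\n".join("".join(" .:-=+*#%@"[min(9,v*10//200)] for v in r) for r in g[278:304,420:482]))
E
```

```text
[0.5413 0.1845 0.2826] [[0.048, 0.985, -0.163], [0.999, -0.047, 0.011], [0.003, -0.164, -0.986]] [0.11 0.47 1.02 0.03 1.82 0.16]
lipR world [449.6 231.2 191.3] bin [-74.4 189.1 191.3]
lipL world [445.6 147.3 191.1] bin [-74.  105.1 191.1]
backR world [539.5 226.9 192.2] bin [ 15.6 189.4 192.2]
backL world [535.5 143.  192. ] bin [ 16.  105.4 192. ]
DRAWER
top brass [([457.0, 292.0], [23, 17, 174], [457.0, -284.0]), ([408.0, 293.0], [9, 11, 36], [453.0, -189.0]), ([438.0, 294.0], [13, 6, 63], [452.0, -246.0])]
top dark [([459.0, 287.0], [3, 6, 8], [467.0, -288.0]), ([466.0, 288.0], [7, 7, 36], [465.0, -301.0]), ([407.0, 293.0], [7, 7, 38], [452.0, -186.0]), ([448.0, 294.0], [2, 6, 12], [453.0, -265.0]), ([433.0, 294.0], [4, 5, 13], [452.0, -236.0])]
BIN
top brass [([268.0, 283.0], [10, 7, 47], [466.0, 81.0])]
top dark [([285.0, 308.0], [52, 10, 301], [419.0, 45.0])]
DRAWER
side brass [([373.0, 177.0], [12, 20, 129], [454.0, -274.0]), ([352.0, 198.0], [48, 13, 349], [497.0, -186.0])]
side dark [([336.0, 158.0], [6, 1, 6], [562.0, -338.0]), ([371.0, 169.0], [5, 4, 14], [463.0, -304.0]),
[... 1320 characters left out ...]
  .
                 ........   ...........                       
             .  .......    .....  .....                      .
            .   .......     ..... ....                    .   
                .   ....   .   .......                        
                  .          .  ....    .                 .   
                            .    .      .                     
                            ..  ..     ..                     
.. ........  .  .  . ..    ....       ...    .                
 ..   . ..  .                .                                
                                                .   .  . .. . <stdin>:16: RuntimeWarning: overflow encountered in scalar multiply
```

Four nuts are in the drawer and one is still in the bin, confirmed in both views. I set the scoop down on the free bench area.

{"fn": "arm_command", "kwargs": {
  "moves": [
    [[0.013, 0, 0], [0.4, 0.08, 0.5], 0],
    [[0, 0, 0], [0.4, 0.173, 0.985], 0],
    [[0, 0, 0], [0, 0.173, 0.985], 0],
    [[0, 0, 0], [0, 0.173, 0.985], 0],
    [[0, 0, 0], [0, 0.173, 0.985], 0],
    [[0, 0, 0], [0, 0.173, 0.985], 0],
    [[0, 0, 0], [0, 0.173, 0.985], 0],
    [[0, 0, 0], [0, 0.173, 0.985], 0],
    [[0, 0, 0], [0, 0.1, 0.6], 0],
    [[0, 0, 0], [0, 0, 0], 0]
  ]
}}

```text
time: 28.05
eef_pos: [0.5404, 0.2008, 0.1186]
tcp_rot: [[0.049, 0.983, -0.178], [0.999, -0.048, 0.012], [0.003, -0.178, -0.984]]
ft_force: [-0.0, -1.0, -2.4]
gripper_width: 0.0219
grasp_force: 61.0
```

```bash
python3 rep.py
```

```text
[0.5404 0.2008 0.1186] [[0.049, 0.983, -0.178], [0.999, -0.048, 0.012], [0.003, -0.178, -0.984]] [0.13 0.6  1.27 0.04 1.45 0.18]
lipR world [447.4 247.7  28.7] bin [-77.4 205.4  28.7]
lipL world [443.3 163.8  28.5] bin [-77.2 121.4  28.5]
backR world [537.3 243.3  28.3] bin [ 12.6 205.8  28.3]
backL world [533.2 159.4  28. ] bin [ 12.8 121.8  28. ]
```

{"fn": "arm_command", "kwargs": {
  "moves": [
    [[0, 0, 0], [0, 0.14, 0.8], 0],
    [[0, 0, 0], [0, 0.05, 0.3], 0],
    [[0, 0, 0], [0, 0.03, 0.15], 0],
    [[0, 0, 0], [0, 0.02, 0.1], 0],
    [[0, 0, 0], [0, 0, 0], 0]
  ]
}}

```text
time: 28.55
eef_pos: [0.5413, 0.2012, 0.0933]
tcp_rot: [[0.048, 0.984, -0.174], [0.999, -0.047, 0.013], [0.004, -0.174, -0.985]]
ft_force: [0.9, -0.9, -1.5]
gripper_width: 0.0212
grasp_force: 61.0
```

{"fn": "arm_command", "kwargs": {
  "moves": [
    [[0, 0, 0], [0, 0.02, 0.1], 0],
    [[0, 0, 0], [0, 0, 0.05], 0],
    [[0, 0, 0], [0, 0, 0], 0]
  ]
}}

```text
time: 28.85
eef_pos: [0.5414, 0.2013, 0.0905]
tcp_rot: [[0.048, 0.984, -0.173], [0.999, -0.047, 0.013], [0.005, -0.174, -0.985]]
ft_force: [1.1, 0.5, 3.1]
gripper_width: 0.0211
grasp_force: 61.5
```

{"fn": "arm_command", "kwargs": {
  "moves": [
    [[0, 0, 0], [0, 0, 0], 0.4],
    [[0, 0, 0], [0, 0, 0], 0.7],
    [[0, 0, 0], [0, 0, 0], 0.7],
    [[0, 0, 0], [0, 0, 0], 0.7],
    [[0, 0, 0], [0, 0, -0.5], 0.7],
    [[0, 0, 0], [0, 0, -1], 0.7],
    [[0, 0, 0], [0, 0, -1], 0.7],
    [[0, 0, 0], [0, 0, -1], 0.7],
    [[0, 0, 0], [0, 0, -1], 0.7],
    [[0, 0, 0], [0, 0, -1], 0.7]
  ]
}}

```text
time: 29.85
eef_pos: [0.5604, 0.1998, 0.1999]
tcp_rot: [[0.048, 0.984, -0.174], [0.999, -0.047, 0.013], [0.004, -0.174, -0.985]]
ft_force: [0.0, 0.7, 0.8]
gripper_width: 0.0598
grasp_force: 0.0
```

{"fn": "arm_command", "kwargs": {
  "moves": [
    [[0, 0, 0], [0, 0, -1], 0.7],
    [[0, 0, 0], [0.5, 0, -1], 0.7],
    [[0, 0, 0], [1, 0, -1], 0.7],
    [[0, 0, 0], [1, 0, 0], 0.7],
    [[0, 0, 0], [1, 0, 0], 0.7],
    [[0, 0, 0], [1, 0, 0], 0.7],
    [[0, 0, 0], [1, 0, 0], 0.7],
    [[0, 0, 0], [1, 0, 0], 0.7],
    [[0, 0, 0], [0.5, 0, 0], 0.7],
    [[0, 0, 0], [0, 0, 0], 0.7]
  ]
}}

```text
time: 30.85
eef_pos: [0.5772, 0.3397, 0.258]
tcp_rot: [[0.047, 0.984, -0.174], [0.999, -0.045, 0.012], [0.004, -0.175, -0.985]]
ft_force: [-0.2, -0.4, 0.2]
gripper_width: 0.0601
grasp_force: 0.0
```

```bash
python3 - <<'E'
from h import *
T=capture("top");S=capture("side");print(observe()["eef_pos"])
for n,I in(("top",T),("side",S)):
  for nm,lo,hi in(("brass",(8,130,60),(26,255,255)),("orange",(3,150,90),(14,255,255))):
    for c,st,r in blobs(I,lo,hi,10):
        if st[4]<1000: print(n,nm,np.round(c),st.tolist(),"z16",np.round(ray(n,c,.016)*1e3)[:2],"z133",np.round(ray(n,c,.1326)*1e3)[:2])
# expected grip-top position when level: TCP at release (541.4,201.3,90.5)
p=np.array([.5414,.2013,.0905])+.045*np.array([.173,-.013,.985]);print("exp top",p,proj("side",p),proj("top",p))
x=np.array([.9988,-.048,0]);o=np.array([.5414,.2013,0])-.0447*x;y=np.array([.048,.9988,0])
for a in(42,-42):print("exp lip",proj("side",o-.05*x+a/1e3*y+[0,0,.001]))
# measure lip edge: grey bright scoop floor vs bench -> print HSV along line across lip
for k in range(-62,-36,2):
    q=proj("side",o+k/1e3*x+[0,0,.002]);print(k,S[int(round(q[1])),int(round(q[0]))].tolist(),end=" ")
E
```

```text
[0.57751371 0.33831367 0.25806331]
top brass [265. 132.] [251, 122, 29, 24, 396] z16 [769.  97.] z133 [727.  89.]
top brass [268. 153.] [255, 146, 25, 12, 112] z16 [724.  88.] z133 [687.  81.]
top brass [199. 237.] [188, 224, 22, 28, 410] z16 [551. 217.] z133 [536. 194.]
top brass [268. 283.] [263, 280, 10, 7, 47] z16 [466.  81.] z133 [462.  75.]
top brass [457. 292.] [448, 283, 24, 17, 177] z16 [ 458. -290.] z133 [ 455. -250.]
top brass [408. 293.] [404, 288, 9, 11, 36] z16 [ 453. -193.] z133 [ 451. -164.]
top brass [438. 294.] [432, 292, 13, 6, 61] z16 [ 452. -251.] z133 [ 450. -216.]
top brass [152. 351.] [148, 348, 10, 7, 52] z16 [333. 292.] z133 [346. 259.]
top orange [199. 232.] [195, 225, 7, 12, 17] z16 [561. 217.] z133 [545. 193.]
side brass [363.  88.] [334, 84, 59, 9, 323] z16 [ 532. -720.] z133 [ 514. -533.]
side brass [370. 206.] [357, 201, 21, 9, 104] z16 [ 453. -182.] z133 [444. -57.]
side brass [229. 273.] [227, 270, 5, 8, 17] z16 [741.  85.] z133 [699. 179.]
side brass [352. 281.] [349, 280, 6, 3, 10] z16 [466.  66.] z133 [456. 162.]
side brass [307. 307.] [296, 286, 22, 43, 538] z16 [552. 151.] z133 [531. 238.]
side brass [406. 356.] [403, 350, 7, 13, 70] z16 [334. 240.] z133 [339. 316.]
side orange [302. 291.] [296, 287, 13, 10, 99] z16 [570. 111.] z133 [547. 202.]
exp top [0.549185 0.200715 0.134825] [301.12221187 289.96230191] [194.9393589  229.35117115]
exp lip [348.41511711 355.41670791]
exp lip [355.5244032  321.96740402]
-62 [127, 123, 137] -60 [128, 125, 139] -58 [130, 126, 140] -56 [128, 125, 137] -54 [127, 124, 137] -52 [117, 113, 125] -50 [119, 121, 134] -48 [120, 120, 135] -46 [120, 120, 135] -44 [120, 121, 135] -42 [120, 122, 135] -40 [121, 122, 136] -38 [120, 121, 135]
```

```bash
python3 -c "
from workcell import *
print(close_job())"
```

```text
the job is handed in; nothing more can be done
None
```

The drawer is about 150 mm open with four nuts in it by the camera readings, the fifth nut is in the bin, and the scoop stands released and level on the bench at a new spot; the job is handed in at about 31 s, with no verdict shown.

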